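Fit the press platen over the guide rod of a board test jig and press the nest home

TASK

Pick up the yellow press platen by its black handle, lower it level over the tall guide rod and the short dowel of the board test jig, and with it press the stiff blue board nest all the way down to its stop. The jig is not exactly where it seems, so feel your way with a light touch: once it is on the rod stay well under 12 N against rod and dowel on the way down, and never go over 25 N, not even when pressing, and do not drop the platen. Leave it lying flat on the nest, let go, and do not disturb the other things on the bench.

Things in the scene. Friction and masses are not known exactly. Their poses are not given: they have to be found in the camera images.
- platen: loose press platen, about 0.25 kg: yellow plate 64 x 180 x 12 mm (x, y, z), origin at the centre of its underside, z up; starts flat on the bench. Black paddle handle stands on its centre: 18 mm thick (x), 50 mm long (y), from z = 12 to 78 mm, on a 34 x 66 x 4 mm foot plate. It fits the jig only with its y axis along the jig's y axis (same sense)
- handle (a point): middle of the platen's handle where it is best gripped across its 18 mm thickness (platen x), 56 mm above the underside; axes as the platen's
- bush (a point): centre, at the platen's underside, of the round rod bore at platen y = +70 mm: 13.6 mm diameter, through the plate and a brass bush 26 mm across whose top is 24 mm above the underside
- dowel_hole (a point): centre, at the platen's underside, of the slotted dowel hole at platen y = -70 mm: 10.1 mm along x, 12.1 mm along y, through the 12 mm plate
- jig: fixed grey jig base, 130 x 240 x 14 mm, origin at the centre of its underside on the bench, z up. A guide block on it carries rod (jig y = +70 mm), dowel (y = -70 mm) and nest. Set by hand, the block stands rigidly up to 4 mm off centre along jig x and y, either way, and 0 to 8 mm higher than the stated heights, never turned or tilted; the jig's readings do not show it: feel it (or see it)
- rod_mark (a point): point on the base top (14 mm up) where the upright guide rod would stand if the block were centred; the true axis is up to 4 mm off along jig x and y. Rod: steel, 12 mm diameter, top 136 mm above the bench (plus the block's 0 to 8 mm), its top 14 mm tapering to 3 mm diameter
- dowel_mark (a point): the same for the upright dowel, off by the same amount as the rod. Dowel: steel, 8 mm diameter, top 75 mm above the bench (plus 0 to 8 mm), its top 9 mm tapering to 2.4 mm diameter
- nest (a joint): height of the blue nest (56 x 94 mm) above its stop, m: 0 = fully home, starts 0.005 to 0.009. Slides down with about 7 N of drag, no spring, stays where it is left (the platen's weight alone does not move it), hard stop at 0. The platen's underside bears on its four black corner pads, whose tops are 38 mm (plus the block's 0 to 8 mm) above the bench when home
- multimeter: bystander: orange multimeter lying on the bench, 148 x 74 x 42 mm, origin under its centre
- flux_jar: bystander: small jar with black lid, 46 mm across, 32 mm high, origin under its centre
- torch: bystander: black pocket torch lying on the bench, 27 x 115 x 27 mm, origin under its centre
- motor: bystander: small black motor with three wires, 30 x 90 x 30 mm, origin under its centre
- tape_roll: bystander: small roll of black tape, 51 mm across, 19 mm high, origin under its centre
- marker: bystander: white marker pen with black cap, 135 mm long, 17 mm thick, origin under its centre

How it is judged:
On the way, in this order (a step that is already met when the one before it is completed fails the run):
1. the platen is threaded on the guide rod, level, while the nest is still up (horizontal distance between bush and rod_mark below 0.01 m and z of platen in the frame of jig below 0.11 m and angle between platen's own z axis and vertical below 0.08 rad and value of joint nest above 0.003 m), for 0.1 s.
2. the platen has pressed the nest home (value of joint nest below 0.0018 m and z of platen in the frame of jig below 0.049 m), for 0.2 s.
At the end, for the whole second after the job is handed in: The nest is within 1.8 mm of its stop; the platen is on rod and dowel, its weight rests on the jig with its underside less than 49 mm above the bench, flat within 2 degrees, released and at rest (all of step 2 and horizontal distance between bush and rod_mark below 0.01 m and horizontal distance between dowel_hole and dowel_mark below 0.011 m and angle between platen's own z axis and vertical below 0.035 rad and linear speed of platen below 0.02 m/s and contact force between platen and jig above 0.5 N); the robot touches nothing.
It fails at once if the platen is forced or dropped: more than 25 N between platen and jig (contact force between platen and jig above 25 N).
It fails at once if more than 12 N between platen and jig while the platen slides down the rod above the nest (it binds or is pushed sideways, or is pressed on the dowel's tip) (z of platen in the frame of jig between 0.06 and 0.128 m and contact force between platen and jig above 12 N).
It fails at once if the platen is cocked by more than 7 degrees while it is on the rod (horizontal distance between bush and rod_mark below 0.01 m and z of platen in the frame of jig below 0.125 m and angle between platen's own z axis and vertical above 0.12 rad).
It fails at once if gripper or arm strikes the jig with more than 20 N (contact force between any of the arm, the fingers and jig above 20 N).
It fails at once if a bystander is moved by more than 25 mm (distance of any of multimeter, flux_jar, torch, motor, tape_roll, marker from where it was at the start of the episode above 0.025 m).
It also fails if it takes over 72 s, if anything falls off the work surface, if the arm or the gripper's body presses on something with over 40 N, if the wrist force passes 120 N, or if a joint passes its speed limit or range.

ROBOT

A 7-joint arm with a two-finger parallel gripper is mounted at the origin on a cart in front of the work surface, level with it; the furniture and walls round the work are solid. World frame = base frame: x ahead of the robot, y to its left, z up, the work surface at z = 0. Lengths are in m, angles in rad, forces in N, time in s.
With the tool pointing down it reaches from about 0.4 to 0.925 m from the base axis. Payload 5.6 kg.
Tool frame: the origin (TCP) lies on the centre line of the jaws, within the pads' length; the fingertips stand 22 mm ahead of it and the grasp point (between the pads) lies 3 mm ahead of it; z points along the fingers, y is the line along which they close (so a half turn about z gives the same grasp; the last joint's range is limited). The gripper opens to 85 mm and grips with 20 to 120 N. Pads are 22 mm wide; open, the fingers measure 114 mm over their backs; the gripper's body (76 mm by 85 mm) begins 54 mm behind the grasp point. The pads swing forward as they close: fully open they stand 13 mm farther back than shut.
Start: joints at [-1.381, 0.468, -0.012, 1.603, 0.006, 1.071, -0.056], TCP at [0.15, 0.632, 0.253] pointing down, gripper open.
Joint ranges: [-2.53, 2.53], [-0.31, 2.02], [-1.57, 1.55], [0.28, 2.44], [-1.29, 4.43], [0.15, 1.84], [-2.92, 2.92]. Speed limits (rad/s): [2.57, 2.57, 3.14, 3.14, 3.14, 3.14, 3.14].

INTERFACE

Orientations are given as a unit quaternion [x, y, z, w].
In Python, from rig import status, cams, bot gives the robot as it stands.
- The arm moves only by the tool carry_out, never from a script. Its argument "rows" is a list of rows, each a list of 3 entries, a list of its own where there are three numbers: the shift along the tool's x, y, z in units of 0.08 m (1.0 is 0.08 m), then the turn, a rotation vector about the tool's x, y, z in units of 10 degrees (1.0 is 10 degrees), then the opening, from 0 (shut) to 1 (fully open). A call has exactly 8 rows; each row shifts and turns the commanded pose from where the row before left it, along the tool's axes as they then stand; what a row does not reach is not made up. A row lasts 1/8 s, in which the tool goes at most 62.5 mm and 10.7 degrees, less where a joint would pass 70% of its speed; a pose out of reach is approached as far as the arm can. A call with a number of a shift or a turn outside -1 to 1 is refused whole. A call with a gripper value outside its range is refused whole. The fingers move at their own pace and stop on an object; "force" is the grip in N (left out, the last holds). Time passes only in rows, so rows that do not move let the fingers close, or fill a call up. It gives the time, the measured TCP pose, the force, the opening and the grip force at its end, in the units of the state.
- status.get_obs(): the state, without advancing time (a new reading comes with each control period).
- cams.capture(name): name is "scene" or "top" or "wrist"; returns (picture, depth): 400x640x3 uint8, red, green, blue; 400x640 float32, m along the optical axis (not along the pixel's ray), 0 where there is no reading.
- cams.calibration(name): a dict with "vertical_fov" (degrees; the focal length in pixels is half the picture's height over the tangent of half this angle, whatever the lens; pixels are square), "cx", "cy" (the principal point, pixels), "xyz" and "rotation" of the camera in the world; the wrist camera has in their place "mount" (4x4, takes a point from camera to tool coordinates, whose origin is the TCP and whose axes are the flange's). Camera axes: x right, y up, looking along -z (the intrinsics and any distortion apply to the point x, -y, -z); pixel columns grow to the right and rows downward; lengths in m; the calibration is good to about 2 mm. A picture is of the moment at which its call begins: read the wrist's pose just before it. calibration takes no time and is no camera call.
- bot.close_job(): hands the job in; it is judged then, once.
The state is a dict: "t": time; "joints": joint angles; "dq": joint speeds; "tau": joint torques, N m; "ee_pos": TCP position; "tcp_rot": TCP orientation; "contact_force": force on the tool from outside, world axes, zero at the start; "ft_torque": the same for the moment, N m; "finger_gap": finger opening in m; "grasp_force": force on a finger pad.
Only numpy, scipy, OpenCV 4.12 (cv2) and the standard library are available. Lean on these libraries where they do the work, as an engineer would, in place of code of your own. Each camera call takes 0.05 s, during which the arm holds its last target. There are 200 camera calls.

## Working session

There is one attempt and no reset: what is moved stays moved. The work goes in short steps, Python scripts to look and compute and a tool call to move; the robot and the scene stay as the last step left them, time stands still between calls to the robot, and variables do not carry over. Pictures are saved under pics/ and viewed, at most 10 in all, crops included, and the job is handed in when it is done.

Besides the shell and the picture viewer there is one more tool, called after ">>>" as name(argument=value, ...), one argument or row to a line, values as JSON. carry_out: Moves the arm, as the interface text tells. Its arguments: {"type":"object","properties":{"rows":{"type":"array"},"force":{"type":"number"}},"required":["rows"]}

```bash
mkdir -p pics; ls; cat > h.py <<'E'
import numpy as np, cv2
from rig import status, cams, bot
from scipy.spatial.transform import Rotation as R
def pose():
    o=status.get_obs(); T=np.eye(4); T[:3,:3]=R.from_quat(o['tcp_rot']).as_matrix(); T[:3,3]=o['ee_pos']; return T
def grab(name,fn):
    T=pose(); im,d=cams.capture(name); c=cams.calibration(name)
    if name=='wrist': W=T@np.array(c['mount'])
    else:
        W=np.eye(4); r=np.array(c['rotation']); W[:3,:3]=r if r.shape==(3,3) else R.from_quat(r).as_matrix(); W[:3,3]=c['xyz']
    f=200/np.tan(np.radians(c['vertical_fov'])/2)
    np.savez(fn,im=im,d=d,W=W,f=f,cx=c['cx'],cy=c['cy']); cv2.imwrite(f'pics/{fn}.png',im[...,::-1]); return c
def load(fn): return np.load(fn+'.npz')
def ray(z,u,v):
    r=z['W'][:3,:3]@np.array([(u-z['cx'])/z['f'],-(v-z['cy'])/z['f'],-1]); return z['W'][:3,3],r
def at_z(z,u,v,h):
    p,r=ray(z,u,v); return p+r*(h-p[2])/r[2]
def dep(z,u,v):
    p,r=ray(z,u,v); return p+r*z['d'][int(round(v)),int(round(u))]
def proj(z,P):
    q=np.linalg.inv(z['W'])@np.append(P,1); return z['cx']+z['f']*q[0]/-q[2], z['cy']-z['f']*q[1]/-q[2]
E
python3 - <<'E'
from h import *
print(status.get_obs())
for n in ['scene','top','wrist']: print(grab(n,n+'0'))
E
```

```text
pics
{'t': 0.0, 'joints': array([-1.38099172,  0.4683982 , -0.0115526 ,  1.6036546 ,  0.0060186 ,
        1.07137293, -0.05627536]), 'dq': array([-0.0006818 ,  0.00246638, -0.00041267, -0.00159448, -0.00140324,
        0.00031508,  0.0002174 ]), 'tau': array([ 1.11503398e-04, -5.32373500e+01,  2.17839639e-02, -2.51307482e+01,
        1.14960273e-02,  7.60079274e-03, -1.49053182e-05]), 'ee_pos': array([0.14993691, 0.63192963, 0.25231181]), 'tcp_rot': array([ 1.16176855e-01,  9.93228135e-01, -8.99636757e-04, -2.26997441e-05]), 'contact_force': array([ 0.89921492,  0.45103703, -0.04521564]), 'ft_torque': array([-0.05523227,  0.04779347, -0.0019225 ]), 'grasp_force': 0.0, 'finger_gap': 0.08532030332544574}
{'vertical_fov': 57.99533966194542, 'cx': 324.29099841312484, 'cy': 203.44628472473525, 'xyz': array([-0.11718952, -0.44495068,  0.7895162 ]), 'rotation': array([ 0.3651357 , -0.18912347, -0.41828371,  0.80990554])}
{'vertical_fov': 42.08747868066987, 'cx': 320.13551579419266, 'cy': 188.71622399232734, 'xyz': array([-0.25184131, -0.05271839,  1.84117878]), 'rotation': array([ 0.15200228, -0.14094228, -0.65043642,  0.73072775])}
{'vertical_fov': 61.60629304570707, 'cx': 319.15879633714366, 'cy': 200.19484531643903, 'mount': array([[-7.71000686e-04,  9.57534860e-01,  2.88316488e-01,
         7.29075199e-02],
       [ 9.99999673e-01,  6.67784755e-04,  4.56350081e-04,
        -7.28058281e-04],
       [ 2.44437756e-04,  2.88316745e-01, -9.57535062e-01,
        -1.21160735e-01],
       [ 0.00000000e+00,  0.00000000e+00,  0.00000000e+00,
         1.00000000e+00]])}
```

View pics/top0.png

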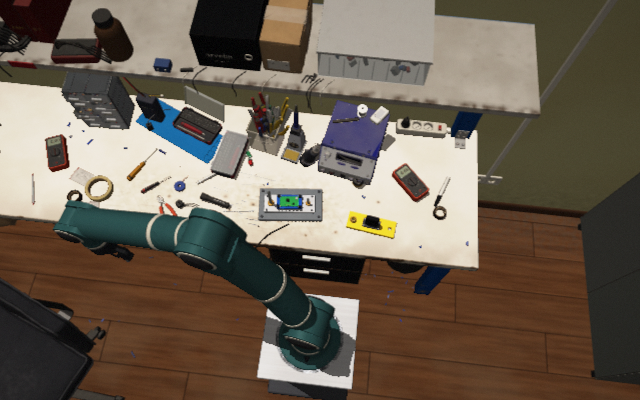

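View pics/scene0.png

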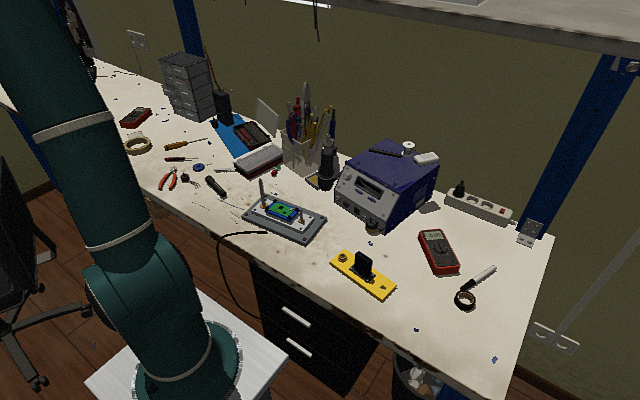

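Top view: jig at about (290,204), platen at (371,224) with its handle at (372,222). Scene view: rod tip at about (261,179), brass bush at the platen's left end (343,258), slotted dowel hole at its right (383,287). I'll take coarse positions from depth.

```bash
python3 - <<'E'
from h import *
t=load('top0'); s=load('scene0')
for n,z,l in [('top',t,[(290,204),(349,222),(394,231),(262,220),(321,218),(265,190),(319,189),(372,220)]),('scene',s,[(343,257),(383,288),(362,254),(261,181),(303,217),(243,216),(312,241),(327,218)])]:
    for p in l: print(n,p,dep(z,*p).round(3))
# yellow mask in both views
for n,z in (('t',t),('s',s)):
    h=cv2.cvtColor(z['im'],cv2.COLOR_RGB2HSV); m=cv2.inRange(h,(22,170,120),(32,255,255))
    k,lab,st,ce=cv2.connectedComponentsWithStats(m); i=1+st[1:,4].argmax(); print(n,st[i],ce[i])
    vs,us=np.where(lab==i); P=np.array([at_z(z,u,v,.012) for u,v in zip(us,vs)])[:,:2].astype(np.float32); r=cv2.minAreaRect(P);print(r)
cv2.imwrite('pics/sc.png',cv2.resize(s['im'][160:310,230:410,::-1],None,fx=4,fy=4,interpolation=cv2.INTER_CUBIC))
E
```

```text
top (290, 204) [0.464 0.128 0.05 ]
top (349, 222) [ 0.432 -0.098  0.015]
top (394, 231) [ 0.415 -0.267  0.017]
top (262, 220) [0.405 0.227 0.006]
top (321, 218) [0.434 0.008 0.02 ]
top (265, 190) [0.52  0.232 0.026]
top (319, 189) [0.554 0.029 0.012]
top (372, 220) [ 0.431 -0.179  0.066]
scene (343, 257) [ 0.451 -0.107  0.008]
scene (383, 288) [ 0.429 -0.246 -0.   ]
scene (362, 254) [ 0.436 -0.172  0.079]
scene (261, 181) [0.467 0.2   0.128]
scene (303, 217) [0.499 0.072 0.026]
scene (243, 216) [0.404 0.235 0.014]
scene (312, 241) [ 0.455  0.005 -0.001]
scene (327, 218) [ 0.561  0.025 -0.   ]
t [347 212  49  26 537] [371.69087523 225.44320298]
((0.4333195984363556, -0.18115916848182678), (0.17750807106494904, 0.06418585777282715), 82.12484741210938)
s [330 249  66  51 838] [364.93198091 276.31026253]
((0.4319257438182831, -0.179238960146904), (0.17927142977714539, 0.06453143805265427), 81.64830017089844)
```

View pics/sc.png

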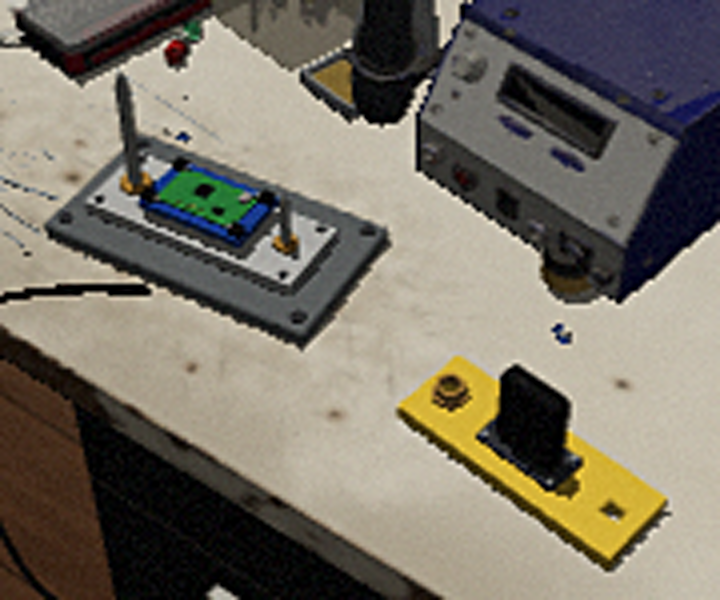

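Enlarged crop: rod tip at crop (122,77), dowel tip (285,200), bush (451,388), dowel hole (613,511). Platen is at (0.432,-0.180), yaw about -8°. Jig is near (0.475,0.13), yaw about +7°, bush side toward +y. Next I'll fly above the jig for a close look.

```bash
cat >> h.py <<'E'
def down(pos,yaw):  # tool z down, tool y at angle yaw (deg), = platen x
    a=np.radians(yaw); y=np.array([np.cos(a),np.sin(a),0]); z=np.array([0,0,-1.]); T=np.eye(4)
    T[:3,:3]=np.c_[np.cross(y,z),y,z]; T[:3,3]=pos; return T
def plan(pos,yaw,n,T=None,g=1.0):
    T=pose() if T is None else T; G=down(pos,yaw)
    rv=R.from_matrix(T[:3,:3].T@G[:3,:3]).as_rotvec(); C=T.copy()
    print('len',np.linalg.norm(G[:3,3]-T[:3,3]).round(3),'turn',np.degrees(rv).round(2))
    dp=(G[:3,3]-T[:3,3]); out=[]
    for k in range(n):
        want=T[:3,3]+dp*(k+1)/n
        s=(C[:3,:3].T@(want-C[:3,3])/.08).round(3); w=(np.degrees(rv)/n/10).round(3)
        C[:3,3]+=C[:3,:3]@s*.08; C[:3,:3]=C[:3,:3]@R.from_rotvec(np.radians(w*10)).as_matrix()
        out.append([s.tolist(),w.tolist(),g])
    for i in range(0,n,8): print(out[i:i+8])
    return C
E
python3 -c "
from h import *
plan([.475,.13,.30],7.5,16)"
```

```text
len 0.6 turn [-7.000e-02  5.000e-02  6.916e+01]
[[[-0.338, -0.323, -0.037], [-0.0, 0.0, 0.432], 1.0], [[-0.361, -0.297, -0.036], [-0.0, 0.0, 0.432], 1.0], [[-0.382, -0.269, -0.037], [-0.0, 0.0, 0.432], 1.0], [[-0.401, -0.239, -0.036], [-0.0, 0.0, 0.432], 1.0], [[-0.419, -0.208, -0.037], [-0.0, 0.0, 0.432], 1.0], [[-0.433, -0.176, -0.037], [-0.0, 0.0, 0.432], 1.0], [[-0.445, -0.143, -0.036], [-0.0, 0.0, 0.432], 1.0], [[-0.454, -0.109, -0.037], [-0.0, 0.0, 0.432], 1.0]]
[[[-0.461, -0.075, -0.036], [-0.0, 0.0, 0.432], 1.0], [[-0.466, -0.039, -0.037], [-0.0, 0.0, 0.432], 1.0], [[-0.467, -0.005, -0.037], [-0.0, 0.0, 0.432], 1.0], [[-0.467, 0.031, -0.036], [-0.0, 0.0, 0.432], 1.0], [[-0.462, 0.066, -0.037], [-0.0, 0.0, 0.432], 1.0], [[-0.457, 0.101, -0.036], [-0.0, 0.0, 0.432], 1.0], [[-0.447, 0.134, -0.037], [-0.0, 0.0, 0.432], 1.0], [[-0.436, 0.168, -0.037], [-0.0, 0.0, 0.432], 1.0]]
```

>>> carry_out(
  rows=[
    [[-0.338,-0.323,-0.037],[0,0,0.432],1],
    [[-0.361,-0.297,-0.036],[0,0,0.432],1],
    [[-0.382,-0.269,-0.037],[0,0,0.432],1],
    [[-0.401,-0.239,-0.036],[0,0,0.432],1],
    [[-0.419,-0.208,-0.037],[0,0,0.432],1],
    [[-0.433,-0.176,-0.037],[0,0,0.432],1],
    [[-0.445,-0.143,-0.036],[0,0,0.432],1],
    [[-0.454,-0.109,-0.037],[0,0,0.432],1],
  ],
)

```text
t: 1.15
ee_pos: [0.3136, 0.3795, 0.2769]
tcp_rot: [0.408, 0.913, 0.0, 0.0]
contact_force: [0.8, 0.1, 0.6]
finger_gap: 0.0853
grasp_force: 0.0
```

>>> carry_out(
  rows=[
    [[-0.461,-0.075,-0.036],[0,0,0.432],1],
    [[-0.466,-0.039,-0.037],[0,0,0.432],1],
    [[-0.467,-0.005,-0.037],[0,0,0.432],1],
    [[-0.467,0.031,-0.036],[0,0,0.432],1],
    [[-0.462,0.066,-0.037],[0,0,0.432],1],
    [[-0.457,0.101,-0.036],[0,0,0.432],1],
    [[-0.447,0.134,-0.037],[0,0,0.432],1],
    [[-0.436,0.168,-0.037],[0,0,0.432],1],
  ],
)

```text
t: 2.15
ee_pos: [0.4756, 0.1283, 0.3004]
tcp_rot: [0.661, 0.751, 0.0, -0.0]
contact_force: [0.2, -0.2, -0.3]
finger_gap: 0.0854
grasp_force: 0.0
```

```bash
python3 - <<'E'
from h import *
o=status.get_obs();print(o['ee_pos'],o['t'],o['contact_force'])
grab('wrist','w1'); z=load('w1'); print(z['W'].round(3))
print(proj(z,[.467,.2,.14]),proj(z,[.48,.06,.08]))
plan([.45,-.13,.28],-8,8)
E
```

```text
[0.4755848  0.12830348 0.30042114] 2.15 [ 0.22895623 -0.23861823 -0.2668816 ]
[[ 0.992 -0.12  -0.037  0.466]
 [ 0.126  0.95   0.285  0.2  ]
 [ 0.001 -0.288  0.958  0.422]
 [ 0.     0.     0.     1.   ]]
(np.float64(319.5306931918969), np.float64(99.6715716029285)) (np.float64(315.0622700297093), np.float64(233.47950907101117))
len 0.256 turn [ 0.18  0.1  14.78]
[[[-0.388, -0.091, 0.034], [0.002, 0.001, 0.185], 1.0], [[-0.391, -0.078, 0.033], [0.002, 0.001, 0.185], 1.0], [[-0.392, -0.065, 0.034], [0.002, 0.001, 0.185], 1.0], [[-0.395, -0.053, 0.033], [0.002, 0.001, 0.185], 1.0], [[-0.397, -0.04, 0.034], [0.002, 0.001, 0.185], 1.0], [[-0.397, -0.027, 0.033], [0.002, 0.001, 0.185], 1.0], [[-0.398, -0.014, 0.033], [0.002, 0.001, 0.185], 1.0], [[-0.399, -0.001, 0.033], [0.002, 0.001, 0.185], 1.0]]
```

View pics/w1.png

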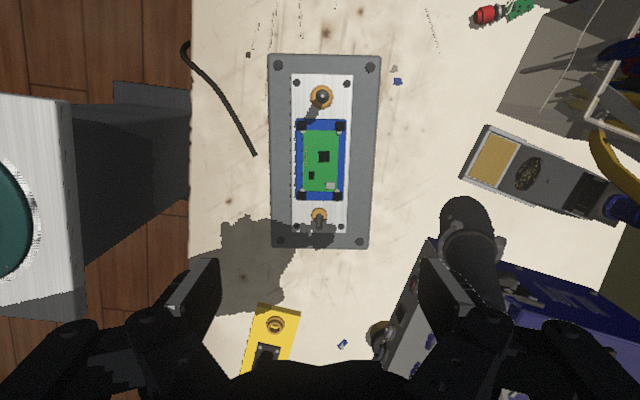

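Wrist view: whole jig visible. Base corners about (269,55),(380,55),(368,248),(272,246). Rod near (322,96), dowel near (319,217), platen bush at (275,324). I'll enlarge rod and dowel and move toward the platen.

```bash
python3 - <<'E'
from h import *
z=load('w1'); im=z['im'][...,::-1]
a=cv2.resize(im[76:126,295:345],None,fx=8,fy=8,interpolation=cv2.INTER_CUBIC); b=cv2.resize(im[195:245,295:345],None,fx=8,fy=8,interpolation=cv2.INTER_CUBIC)
cv2.imwrite('pics/rd.png',np.hstack([a,b]))
E
```

```text
(no output)
```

View pics/rd.png

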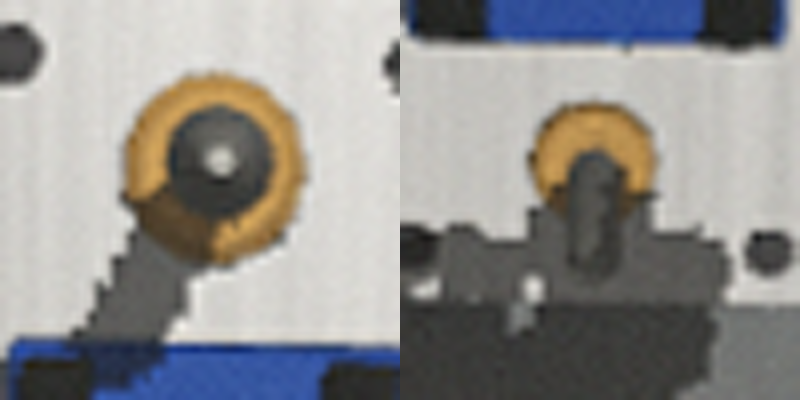

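>>> carry_out(
  rows=[
    [[-0.388,-0.091,0.034],[0,0,0.185],1],
    [[-0.391,-0.078,0.033],[0,0,0.185],1],
    [[-0.392,-0.065,0.034],[0,0,0.185],1],
    [[-0.395,-0.053,0.033],[0,0,0.185],1],
    [[-0.397,-0.04,0.034],[0,0,0.185],1],
    [[-0.397,-0.027,0.033],[0,0,0.185],1],
    [[-0.398,-0.014,0.033],[0,0,0.185],1],
    [[-0.399,-0.001,0.033],[0,0,0.185],1],
  ],
)

```text
t: 3.2
ee_pos: [0.449, -0.1255, 0.2787]
tcp_rot: [0.751, 0.66, 0.0, -0.0]
contact_force: [0.6, -0.3, 0.0]
finger_gap: 0.0857
grasp_force: 0.0
```

```bash
python3 - <<'E'
from h import *
o=status.get_obs();print(o['ee_pos'],o['t'],o['contact_force'])
grab('wrist','w2'); z=load('w2')
h=cv2.cvtColor(z['im'],cv2.COLOR_RGB2HSV); m=cv2.inRange(h,(20,150,100),(33,255,255))
k,lab,st,ce=cv2.connectedComponentsWithStats(m); i=1+st[1:,4].argmax(); print(st[i])
vs,us=np.where(lab==i); P=np.array([at_z(z,u,v,.012) for u,v in zip(us,vs)])[:,:2].astype(np.float32); print(cv2.minAreaRect(P))
E
```

```text
[ 0.44902892 -0.12545655  0.27867707] 3.2 [ 0.60159013 -0.33681348  0.03536591]
[ 285  135   55  141 4383]
((0.43309393525123596, -0.17941361665725708), (0.1790425330400467, 0.06288933753967285), 82.05113220214844)
```

View pics/w2.png

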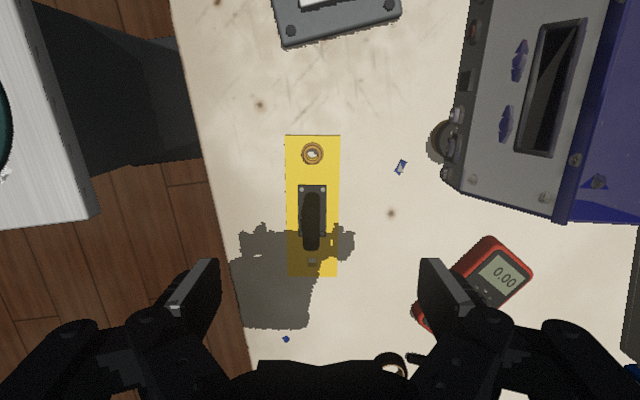

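w2: bush at (312,153), handle top about (311,215), dowel hole (312,262); platen fit gives (0.4331,-0.1794), yaw -7.95°, the same in three views. Crop rd: rod tip at pixel (322.1,95.4); dowel collar centre about (319.0,214.5), dowel tip about (319.2,228). Now solve jig pose and rod/dowel.

```bash
python3 - <<'E'
from h import *
z=load('w1'); z2=load('w2'); s=load('scene0')
for h in (.136,.140,.144): print('rod',h,at_z(z,322.1,95.4,h).round(4))
def tri(za,a,zb,b):
    p,r=ray(za,*a);q,t=ray(zb,*b);A=np.c_[r,-t];k=np.linalg.lstsq(A,q-p,rcond=None)[0];print('tri',(p+r*k[0]).round(4),(q+t*k[1]).round(4))
tri(z,(322.1,95.4),s,(230+122/4,160+77/4-.5))
tri(z,(319.2,228),s,(230+285/4,160+199/4))
print('depth patch rod',dep(z,322,95),dep(z,321,96),'pads',[dep(z,*p).round(4)[2] for p in[(301,126),(341,126),(301,195),(337,195)]],'block',[dep(z,*p).round(4)[2] for p in[(300,110),(345,110),(340,212)]],'base',[dep(z,*p).round(4)[2] for p in[(280,150),(365,150)]],'bench',[dep(z,*p).round(4)[2] for p in [(230,60),(420,150)]])
# base contour at z=.014: saturation/brightness mask
C=[at_z(z,u,v,.014)[:2] for u,v in[(268.5,55),(380.5,54.5),(368.5,248),(272,246.5)]]
r=cv2.minAreaRect(np.array(C,np.float32));print(r,np.array(C).round(4))
for h in(.075,.079,.083): print('dowel tip',h,at_z(z,319.2,228,h).round(4), 'collar',at_z(z,319,214.5,.03).round(4))
print('rod collar',at_z(z,321.4,96.4,.03).round(4))
print('handle in w2 top',[dep(z2,*p).round(4) for p in [(311,215),(311,200),(311,235)]],'bush',at_z(z2,312,153,.024).round(4),at_z(z2,312,262,.012).round(4), 'plate z',dep(z2,296,170)[2],dep(z2,330,250)[2])
E
```

```text
rod 0.136 [0.4687 0.2036 0.136 ]
rod 0.14 [0.4686 0.2035 0.14  ]
rod 0.144 [0.4686 0.2035 0.144 ]
tri [0.4687 0.2036 0.1341] [0.4693 0.203  0.1341]
tri [0.4841 0.0638 0.072 ] [0.484  0.0639 0.0719]
depth patch rod [0.46851847 0.20382148 0.13875936] [0.46781747 0.20295618 0.13893556] pads [np.float64(0.0473), np.float64(0.0486), np.float64(0.0481), np.float64(0.0486)] block [np.float64(0.0258), np.float64(0.0258), np.float64(0.0251)] base [np.float64(0.0151), np.float64(0.0142)] bench [np.float64(0.0008), np.float64(0.0004)]
((0.4786873161792755, 0.13187088072299957), (0.12784186005592346, 0.23694981634616852), 6.406658172607422) [[0.4043 0.2404]
 [0.529  0.2567]
 [0.5554 0.0213]
 [0.4283 0.0074]]
dowel tip 0.075 [0.4839 0.065  0.075 ] collar [0.4837 0.0651 0.03  ]
dowel tip 0.079 [0.4837 0.0666 0.079 ] collar [0.4837 0.0651 0.03  ]
dowel tip 0.083 [0.4835 0.0681 0.083 ] collar [0.4837 0.0651 0.03  ]
rod collar [0.4688 0.2037 0.03  ]
handle in w2 top [array([ 0.4362, -0.1637,  0.0787]), array([ 0.4366, -0.1558,  0.052 ]), array([ 0.4332, -0.1851,  0.0793])] bush [ 0.4435 -0.1096  0.024 ] [ 0.4241 -0.2497  0.012 ] plate z 0.012298304479896383 0.013937297704843699
```

Rod is at about (0.4687,0.2036), dowel at (0.4837,0.065): 139.4 mm apart (should be 140), yaw about 6.3°. Now grasp the platen at (0.4335,-0.1795).

```bash
python3 - <<'E'
from h import *
T=pose();print(T[:3,3])
C=plan([.4335,-.1795,.17],-7.95,4)
plan([.4335,-.1795,.059],-7.95,4,C)
E
```

```text
[ 0.44814136 -0.12972892  0.27869335]
len 0.12 turn [0.02 0.09 0.18]
[[[-0.16, -0.024, 0.34], [0.001, 0.002, 0.005], 1.0], [[-0.16, -0.025, 0.34], [0.001, 0.002, 0.005], 1.0], [[-0.16, -0.024, 0.34], [0.001, 0.002, 0.005], 1.0], [[-0.16, -0.024, 0.339], [0.001, 0.002, 0.005], 1.0]]
len 0.111 turn [-0.02  0.01 -0.02]
[[[0.0, 0.0, 0.347], [-0.0, 0.0, -0.0], 1.0], [[0.0, 0.0, 0.347], [-0.0, 0.0, -0.0], 1.0], [[0.0, 0.001, 0.347], [-0.0, 0.0, -0.0], 1.0], [[0.0, -0.0, 0.347], [-0.0, 0.0, -0.0], 1.0]]
```

>>> carry_out(
  rows=[
    [[-0.16,-0.024,0.34],[0,0,0.005],1],
    [[-0.16,-0.025,0.34],[0,0,0.005],1],
    [[-0.16,-0.024,0.34],[0,0,0.005],1],
    [[-0.16,-0.024,0.34],[0,0,0.005],1],
    [[0,0,0.347],[0,0,0],1],
    [[0,0,0.347],[0,0,0],1],
    [[0,0,0.347],[0,0,0],1],
    [[0,0,0.347],[0,0,0],1],
  ],
)

```text
t: 4.25
ee_pos: [0.4352, -0.1739, 0.0583]
tcp_rot: [0.752, 0.659, -0.0, 0.0]
contact_force: [-0.4, -0.1, -1.1]
finger_gap: 0.0854
grasp_force: 0.0
```

```bash
python3 - <<'E'
from h import *
grab('wrist','w3'); o=status.get_obs();print(o['ee_pos'],R.from_quat(o['tcp_rot']).as_matrix().round(4),o['t'],o['contact_force'])
plan([.4335,-.1795,.059],-7.95,1)
E
```

```text
[ 0.43335843 -0.17324392  0.05572118] [[ 1.306e-01  9.914e-01 -4.700e-03]
 [ 9.914e-01 -1.306e-01  6.000e-04]
 [-0.000e+00 -4.700e-03 -1.000e+00]] 4.3 [-1.35986968  0.54965824 -1.35183517]
len 0.007 turn [-0.27  0.    0.44]
[[[-0.077, 0.012, -0.041], [-0.027, 0.0, 0.044], 1.0]]
```

>>> carry_out(
  rows=[
    [[0,0,0],[0,0,0],1],
    [[0,0,0],[0,0,0],1],
    [[0,0,0],[0,0,0],1],
    [[0,0,0],[0,0,0],1],
    [[0,0,0],[0,0,0],1],
    [[0,0,0],[0,0,0],1],
    [[0,0,0],[0,0,0],1],
    [[0,0,0],[0,0,0],1],
  ],
)

```text
t: 5.3
ee_pos: [0.4359, -0.1732, 0.0589]
tcp_rot: [0.752, 0.66, -0.0, -0.0]
contact_force: [0.2, 0.1, 1.0]
finger_gap: 0.0853
grasp_force: 0.0
```

```bash
python3 - <<'E'
from h import *
o=status.get_obs();print(o['ee_pos'],R.from_quat(o['tcp_rot']).as_matrix().round(4),o['t'],o['contact_force'])
plan([.4335,-.1795,.059],-7.95,1)
E
```

```text
[ 0.43590314 -0.17319652  0.05892938] [[ 1.299e-01  9.915e-01 -1.000e-04]
 [ 9.915e-01 -1.299e-01  0.000e+00]
 [ 0.000e+00 -1.000e-04 -1.000e+00]] 5.3 [0.17166249 0.05673679 1.02699548]
len 0.007 turn [-0.   -0.    0.49]
[[[-0.082, -0.02, -0.001], [-0.0, -0.0, 0.049], 1.0]]
```

>>> carry_out(
  rows=[
    [[-0.04,-0.01,0],[0,0,0.025],1],
    [[-0.042,-0.01,0],[0,0,0.025],1],
    [[0,0,0],[0,0,0],1],
    [[0,0,0],[0,0,0],0.4],
    [[0,0,0],[0,0,0],0],
    [[0,0,0],[0,0,0],0],
    [[0,0,0],[0,0,0],0],
    [[0,0,0],[0,0,0],0],
  ],
  force=80,
)

```text
t: 6.3
ee_pos: [0.4335, -0.1794, 0.059]
tcp_rot: [0.754, 0.656, 0.0, -0.0]
contact_force: [0.3, -0.6, 2.1]
finger_gap: 0.0175
grasp_force: 77.9
```

>>> carry_out(
  rows=[
    [[0,0,0],[0,0,0],0],
    [[0,0,0],[0,0,0],0],
    [[0,0,0],[0,0,0],0],
    [[0,0,0],[0,0,0],0],
    [[0,0,0],[0,0,0],0],
    [[0,0,0],[0,0,0],0],
    [[0,0,0],[0,0,0],0],
    [[0,0,0],[0,0,0],0],
  ],
)

```text
t: 7.3
ee_pos: [0.4335, -0.1794, 0.059]
tcp_rot: [0.754, 0.656, 0.0, -0.0]
contact_force: [-1.0, 1.4, 5.3]
finger_gap: 0.0172
grasp_force: 78.5
```

```bash
python3 - <<'E'
from h import *
o=status.get_obs();print(o['ee_pos'],R.from_quat(o['tcp_rot']).as_matrix().round(4),o['t'],o['contact_force'],o['ft_torque'],o['finger_gap'],o['grasp_force'])
plan([.4335,-.1795,.26],-7.95,8,g=0)
E
```

```text
[ 0.43348026 -0.17942366  0.05901195] [[ 1.385e-01  9.904e-01  0.000e+00]
 [ 9.904e-01 -1.385e-01  2.000e-04]
 [ 2.000e-04  0.000e+00 -1.000e+00]] 7.3 [-1.04596303  1.38620382  5.30087555] [ 0.27989504  0.13695566 -0.01200135] 0.017150144139378955 78.51045370101929
len 0.201 turn [ 0.   -0.01 -0.01]
[[[-0.0, 0.0, -0.314], [0.0, -0.0, -0.0], 0], [[-0.0, 0.0, -0.314], [0.0, -0.0, -0.0], 0], [[-0.0, 0.0, -0.314], [0.0, -0.0, -0.0], 0], [[-0.0, 0.0, -0.314], [0.0, -0.0, -0.0], 0], [[-0.0, 0.0, -0.314], [0.0, -0.0, -0.0], 0], [[-0.0, 0.0, -0.314], [0.0, -0.0, -0.0], 0], [[-0.0, 0.0, -0.314], [0.0, -0.0, -0.0], 0], [[-0.0, 0.0, -0.314], [0.0, -0.0, -0.0], 0]]
```

Gripped. Lift gently and carry to above the jig.

>>> carry_out(
  rows=[
    [[0,0,-0.1],[0,0,0],0],
    [[0,0,-0.25],[0,0,0],0],
    [[0,0,-0.35],[0,0,0],0],
    [[0,0,-0.4],[0,0,0],0],
    [[0,0,-0.4],[0,0,0],0],
    [[0,0,-0.4],[0,0,0],0],
    [[0,0,-0.25],[0,0,0],0],
    [[0,0,-0.1],[0,0,0],0],
  ],
)

```text
t: 8.3
ee_pos: [0.4336, -0.1796, 0.2399]
tcp_rot: [0.755, 0.656, 0.001, 0.001]
contact_force: [0.4, -0.4, -2.3]
finger_gap: 0.0173
grasp_force: 78.3
```

```bash
python3 - <<'E'
from h import *
o=status.get_obs();print(o['ee_pos'],o['t'],o['contact_force'],o['ft_torque'],o['finger_gap'],o['grasp_force'])
T=pose(); T[:3,3]=[.4335,-.1794,.239]
plan([.4762,.1341,.235],6.25,16,T,g=0)
E
```

```text
[ 0.43359479 -0.1796159   0.239854  ] 8.3 [ 0.42855891 -0.39350562 -2.31537991] [ 0.01618204  0.02338248 -0.01162959] 0.017344913888608895 78.32388997077942
len 0.316 turn [  0.09  -0.   -14.21]
[[[0.247, -0.001, 0.003], [0.001, -0.0, -0.089], 0], [[0.247, 0.003, 0.003], [0.001, -0.0, -0.089], 0], [[0.247, 0.007, 0.004], [0.001, -0.0, -0.089], 0], [[0.247, 0.01, 0.003], [0.001, -0.0, -0.089], 0], [[0.247, 0.015, 0.003], [0.001, -0.0, -0.089], 0], [[0.247, 0.018, 0.003], [0.001, -0.0, -0.089], 0], [[0.246, 0.022, 0.003], [0.001, -0.0, -0.089], 0], [[0.246, 0.026, 0.003], [0.001, -0.0, -0.089], 0]]
[[[0.245, 0.03, 0.004], [0.001, -0.0, -0.089], 0], [[0.245, 0.034, 0.003], [0.001, -0.0, -0.089], 0], [[0.244, 0.037, 0.003], [0.001, -0.0, -0.089], 0], [[0.244, 0.041, 0.003], [0.001, -0.0, -0.089], 0], [[0.243, 0.045, 0.003], [0.001, -0.0, -0.089], 0], [[0.242, 0.049, 0.003], [0.001, -0.0, -0.089], 0], [[0.242, 0.052, 0.003], [0.001, -0.0, -0.089], 0], [[0.241, 0.056, 0.004], [0.001, -0.0, -0.089], 0]]
```

>>> carry_out(
  rows=[
    [[0.247,0,0.003],[0,0,-0.089],0],
    [[0.247,0.003,0.003],[0,0,-0.089],0],
    [[0.247,0.007,0.003],[0,0,-0.089],0],
    [[0.247,0.01,0.003],[0,0,-0.089],0],
    [[0.247,0.015,0.003],[0,0,-0.089],0],
    [[0.247,0.018,0.003],[0,0,-0.089],0],
    [[0.246,0.022,0.003],[0,0,-0.089],0],
    [[0.246,0.026,0.003],[0,0,-0.089],0],
  ],
)

```text
t: 9.3
ee_pos: [0.455, -0.0214, 0.237]
tcp_rot: [0.712, 0.702, 0.0, 0.0]
contact_force: [-0.2, 0.5, -2.7]
finger_gap: 0.0171
grasp_force: 78.3
```

>>> carry_out(
  rows=[
    [[0.245,0.03,0.003],[0,0,-0.089],0],
    [[0.245,0.034,0.003],[0,0,-0.089],0],
    [[0.244,0.037,0.003],[0,0,-0.089],0],
    [[0.244,0.041,0.003],[0,0,-0.089],0],
    [[0.243,0.045,0.003],[0,0,-0.089],0],
    [[0.242,0.049,0.003],[0,0,-0.089],0],
    [[0.242,0.052,0.003],[0,0,-0.089],0],
    [[0.241,0.056,0.003],[0,0,-0.089],0],
  ],
)

```text
t: 10.3
ee_pos: [0.4764, 0.1353, 0.2351]
tcp_rot: [0.667, 0.745, -0.0, 0.0]
contact_force: [0.0, -0.9, -1.8]
finger_gap: 0.0174
grasp_force: 78.2
```

>>> carry_out(
  rows=[
    [[0,0,0],[0,0,0],0],
    [[0,0,0],[0,0,0],0],
    [[0,0,0],[0,0,0],0],
    [[0,0,0],[0,0,0],0],
    [[0,0,0],[0,0,0],0],
    [[0,0,0],[0,0,0],0],
    [[0,0,0],[0,0,0],0],
    [[0,0,0],[0,0,0],0],
  ],
)

```text
t: 11.3
ee_pos: [0.4762, 0.134, 0.2351]
tcp_rot: [0.667, 0.745, 0.0, 0.0]
contact_force: [-0.1, 0.8, -3.4]
finger_gap: 0.0171
grasp_force: 78.3
```

```bash
python3 - <<'E'
from h import *
o=status.get_obs();print(o['ee_pos'],o['t'],o['contact_force'],o['ft_torque'],o['finger_gap'],R.from_quat(o['tcp_rot']).as_matrix().round(4))
grab('wrist','w4');z=load('w4');im=z['im'][...,::-1]
b=proj(z,pose()[:3,3]+pose()[:3,:3]@[.07,0,.035]); print(b); u,v=map(int,b)
cv2.imwrite('pics/w4c.png',np.hstack([cv2.resize(im,(480,300)),cv2.resize(im[v-40:v+40,u-40:u+40],(300,300),interpolation=cv2.INTER_CUBIC)]));print(u-40,v-40)
E
```

```text
[0.47621888 0.13402863 0.23514176] 11.3 [-0.13576068  0.76636091 -3.44650378] [-0.03504094  0.01660981 -0.03775538] 0.017083660565702055 [[-1.093e-01  9.940e-01  1.000e-04]
 [ 9.940e-01  1.093e-01  1.000e-04]
 [ 1.000e-04  1.000e-04 -1.000e+00]]
(np.float64(318.73523247882684), np.float64(104.9795137402199))
278 64
```

View pics/w4c.png

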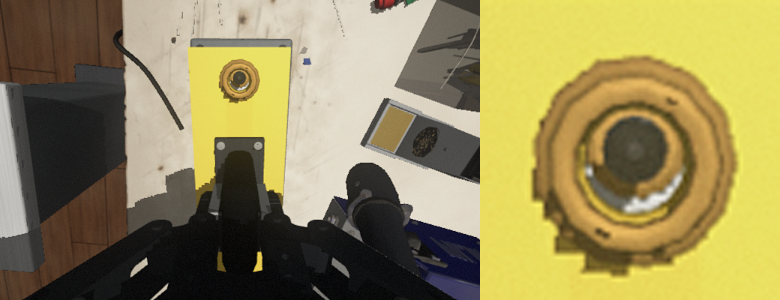

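Through the bore (crop centre about (155.5,161)) the rod tip shows at crop (154,148), so full-frame bush is about (319.0,106.4) and rod tip about (318.7,103.1). Compare the two at their heights.

```bash
python3 - <<'E'
from h import *
z=load('w4');T=pose()
b=at_z(z,319.0,106.4,.2001)
for h in (.137,.14): 
    r=at_z(z,318.7,103.1,h); print(b,r,'tool d',T[:3,:3].T@(r-b), 'bush in tool',T[:3,:3].T@(b-T[:3,3]))
im=z['im'][64:144,278:358][...,::-1]; cv2.imwrite('pics/z.png',cv2.resize(im,(600,600),interpolation=cv2.INTER_CUBIC))
d=z['d']
for (u,v) in [(270,80),(370,80),(265,180),(375,180),(280,130),(350,130)]: print((u,v),dep(z,u,v).round(4))
E
```

```text
[0.46874288 0.20302348 0.2001    ] [0.46847985 0.2037586  0.137     ] tool d [ 0.00075952 -0.000183    0.06309999] bush in tool [0.06938655 0.00011798 0.03502173]
[0.46874288 0.20302348 0.2001    ] [0.46847869 0.20379016 0.14      ] tool d [ 0.00079102 -0.00018061  0.06009999] bush in tool [0.06938655 0.00011798 0.03502173]
(270, 80) [0.4446 0.2122 0.1892]
(370, 80) [0.4914 0.2173 0.1886]
(265, 180) [0.4452 0.1637 0.1886]
(375, 180) [0.5015 0.1695 0.1872]
(280, 130) [0.4509 0.1896 0.1884]
(350, 130) [0.485  0.1934 0.1893]
```

Shift +0.8 mm along tool x, and descend toward the rod tip.

>>> carry_out(
  rows=[
    [[0.01,0,0],[0,0,0],0],
    [[0,0,0.07],[0,0,0],0],
    [[0,0,0.09],[0,0,0],0],
    [[0,0,0.09],[0,0,0],0],
    [[0,0,0.09],[0,0,0],0],
    [[0,0,0.09],[0,0,0],0],
    [[0,0,0.07],[0,0,0],0],
    [[0,0,0],[0,0,0],0],
  ],
)

```text
t: 12.35
ee_pos: [0.4759, 0.1347, 0.1947]
tcp_rot: [0.667, 0.745, -0.0, -0.0]
contact_force: [-0.4, 0.1, -1.9]
finger_gap: 0.0171
grasp_force: 78.3
```

```bash
python3 - <<'E'
from h import *
o=status.get_obs();print(o['ee_pos'],o['t'],o['contact_force'],o['ft_torque'],R.from_quat(o['tcp_rot']).as_matrix().round(4).tolist())
grab('wrist','w5');z=load('w5');im=z['im'][...,::-1]
cv2.imwrite('pics/z5.png',cv2.resize(im[64:144,278:358],(600,600),interpolation=cv2.INTER_CUBIC))
E
```

```text
[0.47589607 0.13470036 0.1946602 ] 12.35 [-0.39133961  0.10021286 -1.85541603] [-0.02502387  0.01402536  0.06197378] [[-0.1092, 0.994, -0.0008], [0.994, 0.1092, -0.0005], [-0.0004, -0.0008, -1.0]]
```

View pics/z5.png

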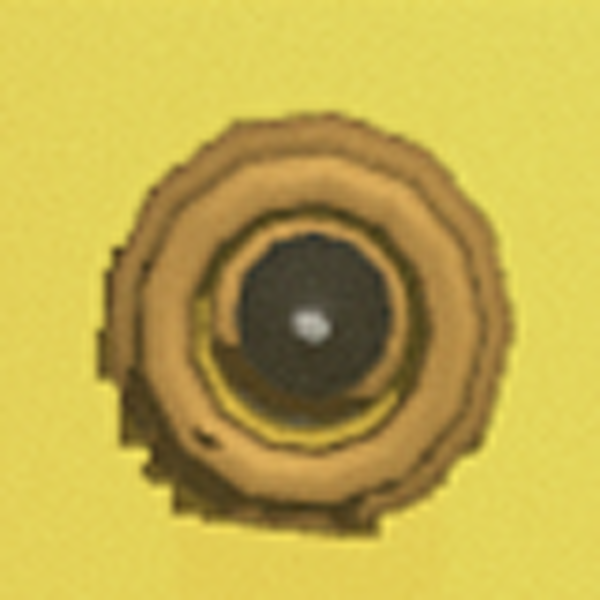

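Bore rim centred at crop (313,329), rod tip at (310,324), i.e. full-frame (319.2,107.4) and (318.8,106.7): tip inside the bore, nearly centred.

```bash
python3 - <<'E'
from h import *
z=load('w5');T=pose()
b=at_z(z,319.2,107.4,.1597)
for h in (.137,.14): 
    r=at_z(z,318.8,106.7,h); print(b,r,'tool d',T[:3,:3].T@(r-b), 'bush in tool',T[:3,:3].T@(b-T[:3,3]))
b2=at_z(z,319.2,106.9,.1357+.012);print(b2)
E
```

```text
[0.46852986 0.20325948 0.1597    ] [0.46833982 0.20306662 0.137     ] tool d [-0.00016722 -0.00020514  0.02270007] bush in tool [ 6.89137385e-02 -3.20744826e-05  3.52859569e-02]
[0.46852986 0.20325948 0.1597    ] [0.46833704 0.20312929 0.14      ] tool d [-0.00010511 -0.00020169  0.01970006] bush in tool [ 6.89137385e-02 -3.20744826e-05  3.52859569e-02]
[0.46853197 0.20321858 0.1477    ]
```

>>> carry_out(
  rows=[
    [[0,-0.002,0.02],[0,0,0],0],
    [[0,0,0.025],[0,0,0],0],
    [[0,0,0.025],[0,0,0],0],
    [[0,0,0.025],[0,0,0],0],
    [[0,0,0.025],[0,0,0],0],
    [[0,0,0.025],[0,0,0],0],
    [[0,0,0.015],[0,0,0],0],
    [[0,0,0],[0,0,0],0],
  ],
)

```text
t: 13.4
ee_pos: [0.4759, 0.1347, 0.1822]
tcp_rot: [0.667, 0.745, -0.0, -0.0]
contact_force: [1.5, -0.3, -3.0]
finger_gap: 0.0169
grasp_force: 78.3
```

>>> carry_out(
  rows=[
    [[0,0,0.01],[0,0,0],0],
    [[0,0,0.015],[0,0,0],0],
    [[0,0,0.015],[0,0,0],0],
    [[0,0,0.015],[0,0,0],0],
    [[0,0,0.015],[0,0,0],0],
    [[0,0,0.015],[0,0,0],0],
    [[0,0,0.01],[0,0,0],0],
    [[0,0,0],[0,0,0],0],
  ],
)

```text
t: 14.4
ee_pos: [0.4759, 0.1348, 0.1747]
tcp_rot: [0.667, 0.745, -0.0, -0.0]
contact_force: [0.0, 0.2, -1.9]
finger_gap: 0.0172
grasp_force: 78.3
```

```bash
python3 - <<'E'
from h import *
o=status.get_obs();print(o['ee_pos'],o['t'],o['contact_force'],o['ft_torque'],R.from_quat(o['tcp_rot']).as_matrix().round(4).tolist())
E
```

```text
[0.4759201  0.1347866  0.17466941] 14.4 [ 0.02207589  0.17173288 -1.8844214 ] [-0.03325094  0.01861027 -0.00610669] [[-0.1094, 0.994, -0.0001], [0.994, 0.1094, -0.0001], [-0.0001, -0.0001, -1.0]]
```

No contact forces. Continue down gently.

>>> carry_out(
  rows=[
    [[0,0,0.015],[0,0,0],0],
    [[0,0,0.025],[0,0,0],0],
    [[0,0,0.025],[0,0,0],0],
    [[0,0,0.025],[0,0,0],0],
    [[0,0,0.025],[0,0,0],0],
    [[0,0,0.025],[0,0,0],0],
    [[0,0,0.015],[0,0,0],0],
    [[0,0,0],[0,0,0],0],
  ],
)

```text
t: 15.4
ee_pos: [0.4759, 0.1348, 0.1622]
tcp_rot: [0.667, 0.745, -0.0, -0.0]
contact_force: [0.4, -0.4, -2.1]
finger_gap: 0.017
grasp_force: 78.3
```

>>> carry_out(
  rows=[
    [[0,0,0.015],[0,0,0],0],
    [[0,0,0.025],[0,0,0],0],
    [[0,0,0.025],[0,0,0],0],
    [[0,0,0.025],[0,0,0],0],
    [[0,0,0.025],[0,0,0],0],
    [[0,0,0.025],[0,0,0],0],
    [[0,0,0.015],[0,0,0],0],
    [[0,0,0],[0,0,0],0],
  ],
)

```text
t: 16.4
ee_pos: [0.4759, 0.1348, 0.1498]
tcp_rot: [0.667, 0.745, -0.0, -0.0]
contact_force: [-0.1, 0.4, -2.9]
finger_gap: 0.0171
grasp_force: 78.3
```

```bash
python3 - <<'E'
from h import *
o=status.get_obs();print(o['ee_pos'],o['t'],o['contact_force'],o['ft_torque'],R.from_quat(o['tcp_rot']).as_matrix().round(4).tolist())
E
```

```text
[0.47592127 0.13476919 0.14982896] 16.4 [-0.11994372  0.37234629 -2.87206317] [ 0.05105101  0.02314601 -0.02792334] [[-0.1093, 0.994, -0.0001], [0.994, 0.1093, -0.0001], [-0.0001, -0.0001, -1.0]]
```

Now the dowel entry, in small slow steps.

>>> carry_out(
  rows=[
    [[0,0,0.01],[0,0,0],0],
    [[0,0,0.015],[0,0,0],0],
    [[0,0,0.015],[0,0,0],0],
    [[0,0,0.015],[0,0,0],0],
    [[0,0,0.015],[0,0,0],0],
    [[0,0,0.015],[0,0,0],0],
    [[0,0,0.01],[0,0,0],0],
    [[0,0,0],[0,0,0],0],
  ],
)

```text
t: 17.4
ee_pos: [0.4759, 0.1348, 0.1423]
tcp_rot: [0.667, 0.745, -0.0, -0.0]
contact_force: [0.4, 0.4, -2.4]
finger_gap: 0.0168
grasp_force: 78.3
```

>>> carry_out(
  rows=[
    [[0,0,0.006],[0,0,0],0],
    [[0,0,0.006],[0,0,0],0],
    [[0,0,0.006],[0,0,0],0],
    [[0,0,0.006],[0,0,0],0],
    [[0,0,0.006],[0,0,0],0],
    [[0,0,0.006],[0,0,0],0],
    [[0,0,0.006],[0,0,0],0],
    [[0,0,0],[0,0,0],0],
  ],
)

```text
t: 18.4
ee_pos: [0.4759, 0.1348, 0.1389]
tcp_rot: [0.667, 0.745, -0.0, -0.0]
contact_force: [-0.2, 1.0, -2.7]
finger_gap: 0.0173
grasp_force: 78.3
```

>>> carry_out(
  rows=[
    [[0,0,0.006],[0,0,0],0],
    [[0,0,0.006],[0,0,0],0],
    [[0,0,0.006],[0,0,0],0],
    [[0,0,0.006],[0,0,0],0],
    [[0,0,0.006],[0,0,0],0],
    [[0,0,0.006],[0,0,0],0],
    [[0,0,0.006],[0,0,0],0],
    [[0,0,0],[0,0,0],0],
  ],
)

```text
t: 19.4
ee_pos: [0.4759, 0.1348, 0.1356]
tcp_rot: [0.667, 0.745, -0.0, -0.0]
contact_force: [0.0, 0.9, -2.8]
finger_gap: 0.0173
grasp_force: 78.3
```

```bash
python3 - <<'E'
from h import *
o=status.get_obs();print(o['ee_pos'],o['t'],o['contact_force'],o['ft_torque'],R.from_quat(o['tcp_rot']).as_matrix().round(4).tolist())
E
```

```text
[0.47593383 0.13480968 0.13556254] 19.4 [ 0.02038349  0.85403354 -2.77618757] [-0.03070374  0.00818939 -0.01603648] [[-0.1094, 0.994, -0.0001], [0.994, 0.1094, -0.0], [-0.0, -0.0001, -1.0]]
```

>>> carry_out(
  rows=[
    [[0,0,0.006],[0,0,0],0],
    [[0,0,0.006],[0,0,0],0],
    [[0,0,0.006],[0,0,0],0],
    [[0,0,0.006],[0,0,0],0],
    [[0,0,0.006],[0,0,0],0],
    [[0,0,0.006],[0,0,0],0],
    [[0,0,0.006],[0,0,0],0],
    [[0,0,0],[0,0,0],0],
  ],
)

```text
t: 20.4
ee_pos: [0.4759, 0.1348, 0.1322]
tcp_rot: [0.667, 0.745, -0.0, -0.0]
contact_force: [0.1, -0.3, -3.1]
finger_gap: 0.0169
grasp_force: 78.3
```

>>> carry_out(
  rows=[
    [[0,0,0.006],[0,0,0],0],
    [[0,0,0.006],[0,0,0],0],
    [[0,0,0.006],[0,0,0],0],
    [[0,0,0.006],[0,0,0],0],
    [[0,0,0.006],[0,0,0],0],
    [[0,0,0.006],[0,0,0],0],
    [[0,0,0.006],[0,0,0],0],
    [[0,0,0],[0,0,0],0],
  ],
)

```text
t: 21.4
ee_pos: [0.476, 0.1348, 0.1289]
tcp_rot: [0.667, 0.745, -0.0, -0.0]
contact_force: [0.6, 0.4, -3.6]
finger_gap: 0.0168
grasp_force: 78.3
```

>>> carry_out(
  rows=[
    [[0,0,0.006],[0,0,0],0],
    [[0,0,0.006],[0,0,0],0],
    [[0,0,0.006],[0,0,0],0],
    [[0,0,0.006],[0,0,0],0],
    [[0,0,0.006],[0,0,0],0],
    [[0,0,0.006],[0,0,0],0],
    [[0,0,0.006],[0,0,0],0],
    [[0,0,0],[0,0,0],0],
  ],
)

```text
t: 22.4
ee_pos: [0.476, 0.1348, 0.1255]
tcp_rot: [0.667, 0.745, -0.0, 0.0]
contact_force: [0.4, 0.9, -2.2]
finger_gap: 0.0171
grasp_force: 78.3
```

```bash
python3 - <<'E'
from h import *
o=status.get_obs();print(o['ee_pos'],o['t'],o['contact_force'],o['ft_torque'],R.from_quat(o['tcp_rot']).as_matrix().round(4).tolist())
E
```

```text
[0.47595483 0.13480232 0.12549524] 22.4 [ 0.42002851  0.86485178 -2.18842578] [0.00730066 0.01692915 0.01243179] [[-0.1094, 0.994, -0.0], [0.994, 0.1094, -0.0], [-0.0, -0.0, -1.0]]
```

Dowel is in with no side load. Down to just above the nest.

>>> carry_out(
  rows=[
    [[0,0,0.01],[0,0,0],0],
    [[0,0,0.018],[0,0,0],0],
    [[0,0,0.018],[0,0,0],0],
    [[0,0,0.018],[0,0,0],0],
    [[0,0,0.018],[0,0,0],0],
    [[0,0,0.018],[0,0,0],0],
    [[0,0,0.01],[0,0,0],0],
    [[0,0,0],[0,0,0],0],
  ],
)

```text
t: 23.4
ee_pos: [0.4759, 0.1348, 0.1167]
tcp_rot: [0.667, 0.745, -0.0, -0.0]
contact_force: [-0.1, -0.6, -1.8]
finger_gap: 0.0171
grasp_force: 78.3
```

>>> carry_out(
  rows=[
    [[0,0,0.006],[0,0,0],0],
    [[0,0,0.006],[0,0,0],0],
    [[0,0,0.006],[0,0,0],0],
    [[0,0,0.006],[0,0,0],0],
    [[0,0,0.006],[0,0,0],0],
    [[0,0,0.006],[0,0,0],0],
    [[0,0,0.006],[0,0,0],0],
    [[0,0,0],[0,0,0],0],
  ],
)

```text
t: 24.4
ee_pos: [0.4759, 0.1348, 0.1133]
tcp_rot: [0.667, 0.745, -0.0, -0.0]
contact_force: [0.1, -0.2, -2.5]
finger_gap: 0.0173
grasp_force: 78.3
```

>>> carry_out(
  rows=[
    [[0,0,0.006],[0,0,0],0],
    [[0,0,0.006],[0,0,0],0],
    [[0,0,0.006],[0,0,0],0],
    [[0,0,0.006],[0,0,0],0],
    [[0,0,0.006],[0,0,0],0],
    [[0,0,0.006],[0,0,0],0],
    [[0,0,0],[0,0,0],0],
    [[0,0,0],[0,0,0],0],
  ],
)

```text
t: 25.4
ee_pos: [0.476, 0.1348, 0.1105]
tcp_rot: [0.667, 0.745, 0.0, 0.0]
contact_force: [-0.0, 0.2, -2.5]
finger_gap: 0.0172
grasp_force: 78.3
```

>>> carry_out(
  rows=[
    [[0,0,0.006],[0,0,0],0],
    [[0,0,0.006],[0,0,0],0],
    [[0,0,0.006],[0,0,0],0],
    [[0,0,0.006],[0,0,0],0],
    [[0,0,0.006],[0,0,0],0],
    [[0,0,0.006],[0,0,0],0],
    [[0,0,0],[0,0,0],0],
    [[0,0,0],[0,0,0],0],
  ],
)

```text
t: 26.4
ee_pos: [0.476, 0.1348, 0.1076]
tcp_rot: [0.667, 0.745, 0.0, 0.0]
contact_force: [0.6, 0.2, -1.5]
finger_gap: 0.0173
grasp_force: 78.3
```

>>> carry_out(
  rows=[
    [[0,0,0.005],[0,0,0],0],
    [[0,0,0.005],[0,0,0],0],
    [[0,0,0.005],[0,0,0],0],
    [[0,0,0.005],[0,0,0],0],
    [[0,0,0.005],[0,0,0],0],
    [[0,0,0],[0,0,0],0],
    [[0,0,0],[0,0,0],0],
    [[0,0,0],[0,0,0],0],
  ],
)

```text
t: 27.4
ee_pos: [0.476, 0.1348, 0.1056]
tcp_rot: [0.667, 0.745, 0.0, 0.0]
contact_force: [-0.2, -0.4, 3.4]
finger_gap: 0.0173
grasp_force: 79.0
```

Contact with the nest (about 6 N). Press on in small steps.

>>> carry_out(
  rows=[
    [[0,0,0.004],[0,0,0],0],
    [[0,0,0.004],[0,0,0],0],
    [[0,0,0.004],[0,0,0],0],
    [[0,0,0.004],[0,0,0],0],
    [[0,0,0.004],[0,0,0],0],
    [[0,0,0],[0,0,0],0],
    [[0,0,0],[0,0,0],0],
    [[0,0,0],[0,0,0],0],
  ],
)

```text
t: 28.4
ee_pos: [0.476, 0.1348, 0.104]
tcp_rot: [0.667, 0.745, 0.0, 0.0]
contact_force: [-1.4, -0.2, 2.7]
finger_gap: 0.0171
grasp_force: 79.0
```

>>> carry_out(
  rows=[
    [[0,0,0.004],[0,0,0],0],
    [[0,0,0.004],[0,0,0],0],
    [[0,0,0.004],[0,0,0],0],
    [[0,0,0.004],[0,0,0],0],
    [[0,0,0.004],[0,0,0],0],
    [[0,0,0],[0,0,0],0],
    [[0,0,0],[0,0,0],0],
    [[0,0,0],[0,0,0],0],
  ],
)

```text
t: 29.4
ee_pos: [0.476, 0.1348, 0.1024]
tcp_rot: [0.667, 0.745, 0.0, 0.0]
contact_force: [-0.5, 0.5, 3.1]
finger_gap: 0.0171
grasp_force: 79.1
```

```bash
python3 - <<'E'
from h import *
o=status.get_obs();print(o['ee_pos'],'free-space would be',.12549524-.02312,o['contact_force'],o['ft_torque'])
E
```

```text
[0.47601742 0.1348075  0.1024005 ] free-space would be 0.10237524 [-0.54383128  0.49198526  3.05493445] [ 0.02471812  0.05979859 -0.02507913]
```

>>> carry_out(
  rows=[
    [[0,0,0.002],[0,0,0],0],
    [[0,0,0.002],[0,0,0],0],
    [[0,0,0.002],[0,0,0],0],
    [[0,0,0],[0,0,0],0],
    [[0,0,0],[0,0,0],0],
    [[0,0,0],[0,0,0],0],
    [[0,0,0],[0,0,0],0],
    [[0,0,0],[0,0,0],0],
  ],
)

```text
t: 30.4
ee_pos: [0.476, 0.1348, 0.1019]
tcp_rot: [0.667, 0.745, 0.0, 0.0]
contact_force: [-0.7, -0.4, 2.6]
finger_gap: 0.0171
grasp_force: 79.1
```

```bash
python3 - <<'E'
from h import *
o=status.get_obs();print(o['ee_pos'],'free-space would be',.12549524-.02312-.00048,o['contact_force'],o['ft_torque'])
E
```

```text
[0.47600379 0.13480732 0.10194244] free-space would be 0.10189524000000001 [-0.72553013 -0.38807752  2.6098689 ] [-0.02091643  0.12487166  0.01478525]
```

The arm is stiff (about 40 µm at 6 N), so the stop must be approached very finely. Refine the block height from the depth images already taken.

```bash
python3 - <<'E'
from h import *
def st(z,u,v,r): 
    return [round(float(dep(z,a,b)[2])*1000,1) for b in range(v-r,v+r+1) for a in range(u-r,u+r+1)]
z=load('w1'); print('rodtip w1',st(z,322,95,1))
for n,u,v in(('w4',319,103),('w5',319,107)): print(n,st(load(n),u,v,1))
def med(z,u0,u1,v0,v1):
    P=np.array([dep(z,u,v)[2] for u in range(u0,u1) for v in range(v0,v1)])*1000;return np.median(P).round(2),P.std().round(2)
print('bench L',med(z,215,250,60,120),med(z,390,430,100,200),'base',med(z,272,286,80,200),med(z,355,366,80,200))
print('block',med(z,296,306,90,110),med(z,340,350,90,110),'pads',[med(z,u-2,u+3,v-2,v+3) for u,v in[(301,126),(341,126),(301,195),(337,195)]])
s=load('scene0'); print('scene pad/blk bench',med(s,330,350,215,235))
o=np.load('w4.npz'); print('platen top w4',med(o,262,280,70,90),med(o,350,370,70,90))
E
```

```text
rodtip w1 [136.4, 138.4, 138.1, 137.8, 138.8, 137.9, 138.9, 138.5, 139.0]
w4 [139.0, 138.7, 137.8, 138.2, 137.2, 139.2, 138.7, 137.5, 138.5]
w5 [138.8, 138.4, 137.3, 138.5, 138.0, 140.3, 138.0, 137.8, 139.8]
bench L (np.float64(0.71), np.float64(24.57)) (np.float64(0.75), np.float64(28.95)) base (np.float64(14.68), np.float64(32.83)) (np.float64(14.74), np.float64(22.38))
block (np.float64(26.55), np.float64(0.76)) (np.float64(26.52), np.float64(0.84)) pads [(np.float64(48.45), np.float64(0.69)), (np.float64(48.71), np.float64(73.06)), (np.float64(48.98), np.float64(0.61)), (np.float64(49.14), np.float64(0.49))]
scene pad/blk bench (np.float64(-0.25), np.float64(55.72))
platen top w4 (np.float64(188.72), np.float64(12.47)) (np.float64(188.62), np.float64(8.4))
```

Depth bias is about +0.7 mm; rod tip is about 137.7 mm, so the block is about 1.7 mm up and home should be at TCP z ≈ 0.0987. Advance to 0.1001, then creep.

>>> carry_out(
  rows=[
    [[0,0,0.003],[0,0,0],0],
    [[0,0,0.003],[0,0,0],0],
    [[0,0,0.003],[0,0,0],0],
    [[0,0,0.003],[0,0,0],0],
    [[0,0,0],[0,0,0],0],
    [[0,0,0],[0,0,0],0],
    [[0,0,0],[0,0,0],0],
    [[0,0,0],[0,0,0],0],
  ],
)

```text
t: 31.4
ee_pos: [0.476, 0.1348, 0.1009]
tcp_rot: [0.667, 0.745, 0.0, 0.0]
contact_force: [-0.7, -0.4, 3.0]
finger_gap: 0.0173
grasp_force: 79.1
```

>>> carry_out(
  rows=[
    [[0,0,0.003],[0,0,0],0],
    [[0,0,0.003],[0,0,0],0],
    [[0,0,0.003],[0,0,0],0],
    [[0,0,0.002],[0,0,0],0],
    [[0,0,0],[0,0,0],0],
    [[0,0,0],[0,0,0],0],
    [[0,0,0],[0,0,0],0],
    [[0,0,0],[0,0,0],0],
  ],
)

```text
t: 32.4
ee_pos: [0.476, 0.1348, 0.1001]
tcp_rot: [0.667, 0.745, 0.0, 0.0]
contact_force: [-0.2, 0.1, 3.0]
finger_gap: 0.0173
grasp_force: 79.1
```

>>> carry_out(
  rows=[
    [[0,0,0.0015],[0,0,0],0],
    [[0,0,0],[0,0,0],0],
    [[0,0,0],[0,0,0],0],
    [[0,0,0],[0,0,0],0],
    [[0,0,0],[0,0,0],0],
    [[0,0,0],[0,0,0],0],
    [[0,0,0],[0,0,0],0],
    [[0,0,0],[0,0,0],0],
  ],
)

```text
t: 33.4
ee_pos: [0.476, 0.1348, 0.1]
tcp_rot: [0.667, 0.745, 0.0, 0.0]
contact_force: [-0.6, 0.2, 3.7]
finger_gap: 0.0173
grasp_force: 79.1
```

>>> carry_out(
  rows=[
    [[0,0,0.0015],[0,0,0],0],
    [[0,0,0],[0,0,0],0],
    [[0,0,0],[0,0,0],0],
    [[0,0,0.0015],[0,0,0],0],
    [[0,0,0],[0,0,0],0],
    [[0,0,0],[0,0,0],0],
    [[0,0,0],[0,0,0],0],
    [[0,0,0],[0,0,0],0],
  ],
)

```text
t: 34.4
ee_pos: [0.476, 0.1348, 0.0997]
tcp_rot: [0.667, 0.745, 0.0, 0.0]
contact_force: [-0.0, 0.7, 4.3]
finger_gap: 0.0171
grasp_force: 79.1
```

>>> carry_out(
  rows=[
    [[0,0,0.0015],[0,0,0],0],
    [[0,0,0],[0,0,0],0],
    [[0,0,0],[0,0,0],0],
    [[0,0,0.0015],[0,0,0],0],
    [[0,0,0],[0,0,0],0],
    [[0,0,0],[0,0,0],0],
    [[0,0,0],[0,0,0],0],
    [[0,0,0],[0,0,0],0],
  ],
)

```text
t: 35.4
ee_pos: [0.476, 0.1348, 0.0995]
tcp_rot: [0.667, 0.745, 0.0, 0.0]
contact_force: [-0.1, -0.2, 3.5]
finger_gap: 0.0173
grasp_force: 79.1
```

>>> carry_out(
  rows=[
    [[0,0,0.0015],[0,0,0],0],
    [[0,0,0],[0,0,0],0],
    [[0,0,0],[0,0,0],0],
    [[0,0,0],[0,0,0],0],
    [[0,0,0],[0,0,0],0],
    [[0,0,0],[0,0,0],0],
    [[0,0,0],[0,0,0],0],
    [[0,0,0],[0,0,0],0],
  ],
)

```text
t: 36.4
ee_pos: [0.476, 0.1348, 0.0994]
tcp_rot: [0.667, 0.745, 0.0, 0.0]
contact_force: [0.1, 0.5, 3.3]
finger_gap: 0.0171
grasp_force: 79.1
```

```bash
python3 - <<'E'
from h import *
o=status.get_obs();print(o['t'],o['ee_pos'],o['contact_force'],o['ft_torque'])
E
```

```text
36.4 [0.47600616 0.13480228 0.09939632] [0.1167804  0.51669539 3.26017413] [ 0.05108515 -0.14436344 -0.0050869 ]
```

Creep one 0.12 mm step at a time.

>>> carry_out(
  rows=[
    [[0,0,0.0015],[0,0,0],0],
    [[0,0,0],[0,0,0],0],
    [[0,0,0],[0,0,0],0],
    [[0,0,0],[0,0,0],0],
    [[0,0,0],[0,0,0],0],
    [[0,0,0],[0,0,0],0],
    [[0,0,0],[0,0,0],0],
    [[0,0,0],[0,0,0],0],
  ],
)

```text
t: 37.4
ee_pos: [0.476, 0.1348, 0.0993]
tcp_rot: [0.667, 0.745, 0.0, 0.0]
contact_force: [-0.6, 0.7, 3.2]
finger_gap: 0.0175
grasp_force: 79.1
```

>>> carry_out(
  rows=[
    [[0,0,0.0015],[0,0,0],0],
    [[0,0,0],[0,0,0],0],
    [[0,0,0],[0,0,0],0],
    [[0,0,0],[0,0,0],0],
    [[0,0,0],[0,0,0],0],
    [[0,0,0],[0,0,0],0],
    [[0,0,0],[0,0,0],0],
    [[0,0,0],[0,0,0],0],
  ],
)

```text
t: 38.4
ee_pos: [0.476, 0.1348, 0.0991]
tcp_rot: [0.667, 0.745, 0.0, 0.0]
contact_force: [0.5, 0.7, 3.7]
finger_gap: 0.0171
grasp_force: 79.1
```

>>> carry_out(
  rows=[
    [[0,0,0.0015],[0,0,0],0],
    [[0,0,0],[0,0,0],0],
    [[0,0,0],[0,0,0],0],
    [[0,0,0],[0,0,0],0],
    [[0,0,0],[0,0,0],0],
    [[0,0,0],[0,0,0],0],
    [[0,0,0],[0,0,0],0],
    [[0,0,0],[0,0,0],0],
  ],
)

```text
t: 39.4
ee_pos: [0.476, 0.1348, 0.099]
tcp_rot: [0.667, 0.745, 0.0, 0.0]
contact_force: [-0.7, 0.2, 5.1]
finger_gap: 0.0171
grasp_force: 79.1
```

>>> carry_out(
  rows=[
    [[0,0,0.001],[0,0,0],0],
    [[0,0,0],[0,0,0],0],
    [[0,0,0],[0,0,0],0],
    [[0,0,0],[0,0,0],0],
    [[0,0,0],[0,0,0],0],
    [[0,0,0],[0,0,0],0],
    [[0,0,0],[0,0,0],0],
    [[0,0,0],[0,0,0],0],
  ],
)

```text
t: 40.4
ee_pos: [0.476, 0.1348, 0.0989]
tcp_rot: [0.667, 0.745, 0.0, 0.0]
contact_force: [0.9, 0.4, 3.7]
finger_gap: 0.0171
grasp_force: 79.1
```

>>> carry_out(
  rows=[
    [[0,0,0.0015],[0,0,0],0],
    [[0,0,0],[0,0,0],0],
    [[0,0,0],[0,0,0],0],
    [[0,0,0],[0,0,0],0],
    [[0,0,0],[0,0,0],0],
    [[0,0,0],[0,0,0],0],
    [[0,0,0],[0,0,0],0],
    [[0,0,0],[0,0,0],0],
  ],
)

```text
t: 41.4
ee_pos: [0.476, 0.1348, 0.0988]
tcp_rot: [0.667, 0.745, 0.0, 0.0]
contact_force: [0.0, -0.9, 4.2]
finger_gap: 0.0171
grasp_force: 79.2
```

>>> carry_out(
  rows=[
    [[0,0,0.0015],[0,0,0],0],
    [[0,0,0],[0,0,0],0],
    [[0,0,0],[0,0,0],0],
    [[0,0,0],[0,0,0],0],
    [[0,0,0],[0,0,0],0],
    [[0,0,0],[0,0,0],0],
    [[0,0,0],[0,0,0],0],
    [[0,0,0],[0,0,0],0],
  ],
)

```text
t: 42.4
ee_pos: [0.476, 0.1348, 0.0988]
tcp_rot: [0.667, 0.745, 0.0, -0.0]
contact_force: [-1.0, -0.0, 4.7]
finger_gap: 0.0174
grasp_force: 79.2
```

```bash
python3 - <<'E'
from h import *
o=status.get_obs();print(o['t'],o['ee_pos'],o['contact_force'],o['ft_torque'],.09939632-.00068)
E
```

```text
42.4 [0.47598267 0.13481615 0.09881113] [-0.96322581 -0.02912805  4.71563472] [-0.02116212 -0.02667838  0.02599621] 0.09871632
```

>>> carry_out(
  rows=[
    [[0,0,0.001],[0,0,0],0],
    [[0,0,0],[0,0,0],0],
    [[0,0,0],[0,0,0],0],
    [[0,0,0],[0,0,0],0],
    [[0,0,0],[0,0,0],0],
    [[0,0,0],[0,0,0],0],
    [[0,0,0],[0,0,0],0],
    [[0,0,0],[0,0,0],0],
  ],
)

```text
t: 43.4
ee_pos: [0.476, 0.1348, 0.0988]
tcp_rot: [0.667, 0.745, 0.0, -0.0]
contact_force: [-0.2, -0.7, 5.6]
finger_gap: 0.0173
grasp_force: 79.3
```

```bash
python3 - <<'E'
from h import *
o=status.get_obs();print(o['t'],o['ee_pos'],o['contact_force'],o['ft_torque'],.09939632-.00076)
E
```

```text
43.4 [0.47596458 0.13477315 0.09878864] [-0.24522226 -0.7040015   5.57395505] [ 0.0493201  -0.00148612  0.06324057] 0.09863632
```

The arm has stalled at 0.0988 with force rising: that's the stop, as predicted. One small confirming press.

>>> carry_out(
  rows=[
    [[0,0,0.0015],[0,0,0],0],
    [[0,0,0.0015],[0,0,0],0],
    [[0,0,0],[0,0,0],0],
    [[0,0,0],[0,0,0],0],
    [[0,0,0],[0,0,0],0],
    [[0,0,0],[0,0,0],0],
    [[0,0,0],[0,0,0],0],
    [[0,0,0],[0,0,0],0],
  ],
)

```text
t: 44.4
ee_pos: [0.476, 0.1348, 0.0988]
tcp_rot: [0.667, 0.745, 0.0, -0.0]
contact_force: [-0.8, -0.8, 8.6]
finger_gap: 0.0173
grasp_force: 79.6
```

```bash
python3 - <<'E'
from h import *
o=status.get_obs();print(o['t'],o['ee_pos'],o['contact_force'],o['ft_torque'],.09939632-.001)
E
```

```text
44.4 [0.4760149  0.13481224 0.09878885] [-0.82365919 -0.77256414  8.61792056] [-0.07873729  0.14471118  0.03708614] 0.09839632
```

Hard stop confirmed (z unchanged, force +3 N). Unload, open, retreat upward.

>>> carry_out(
  rows=[
    [[0,0,-0.002],[0,0,0],0],
    [[0,0,-0.002],[0,0,0],0],
    [[0,0,-0.001],[0,0,0],0],
    [[0,0,0],[0,0,0],0],
    [[0,0,0],[0,0,0],0.3],
    [[0,0,0],[0,0,0],0.45],
    [[0,0,0],[0,0,0],0.6],
    [[0,0,0],[0,0,0],0.6],
  ],
  force=20,
)

```text
t: 45.4
ee_pos: [0.4758, 0.1348, 0.0986]
tcp_rot: [0.667, 0.745, -0.0, -0.0]
contact_force: [-0.2, 0.4, -0.4]
finger_gap: 0.0514
grasp_force: 0.0
```

>>> carry_out(
  rows=[
    [[0,0,0],[0,0,0],0.6],
    [[0,0,0],[0,0,0],0.6],
    [[0,0,-0.05],[0,0,0],0.6],
    [[0,0,-0.2],[0,0,0],0.6],
    [[0,0,-0.3],[0,0,0],0.6],
    [[0,0,-0.4],[0,0,0],0.6],
    [[0,0,-0.4],[0,0,0],0.6],
    [[0,0,-0.2],[0,0,0],0.6],
  ],
)

```text
t: 46.4
ee_pos: [0.4767, 0.135, 0.2252]
tcp_rot: [0.667, 0.745, 0.002, 0.0]
contact_force: [0.0, 0.3, -0.5]
finger_gap: 0.0509
grasp_force: 0.0
```

```bash
python3 - <<'E'
from h import *
o=status.get_obs();print(o['t'],o['ee_pos'],o['contact_force'],o['finger_gap'])
grab('wrist','w6');z=load('w6')
for h in [(.445,.21),(.49,.215),(.452,.07),(.505,.075)]:
    u,v=proj(z,[*h,.052]); print(h,(int(u),int(v)),[dep(z,u+a,v+b)[2].round(4) for a,b in((0,0),(3,0),(0,3))] if 0<u<636 and 0<v<396 else '')
E
```

```text
46.4 [0.47673202 0.13497901 0.22524877] [ 0.00361688  0.27701548 -0.49372725] 0.05087747181463149
(0.445, 0.21) (290, 92) [np.float64(0.0541), np.float64(0.0521), np.float64(0.051)]
(0.49, 0.215) (344, 92) [np.float64(0.0521), np.float64(0.0516), np.float64(0.0532)]
(0.452, 0.07) (285, 246) [np.float64(0.0534), np.float64(0.0533), np.float64(0.0534)]
(0.505, 0.075) (340, 247) [np.float64(0.0514), np.float64(0.0533), np.float64(0.053)]
```

View pics/w6.png

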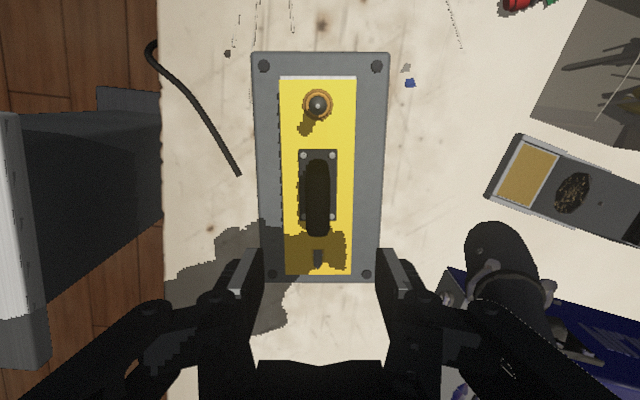

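The picture shows the platen flat on the jig: rod through the bush at (317,104), dowel through its hole at (318,258), and the handle free. The platen top at about 52 mm puts the underside near 40 mm. Handing in.

```bash
python3 -c "
from rig import bot
print(bot.close_job())"
```

```text
the job is handed in; nothing more can be done
None
```

The platen is on the rod and dowel, lying flat on the nest, which I pressed down to its stop; it is released with the gripper clear. The job was handed in at about 46 s, but the hand-in call returned no verdict, so I can't confirm it passed. The force readings I took (one at the end of each move) stayed near the platen's own weight on the way down and reached about 11 N above it in the final press.

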